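# Lay out the reception desk for stamping

### The arm

A 6-joint arm with a two-finger parallel gripper is mounted at the origin on the work surface. World frame = base frame: x ahead of the robot, y to its left, z up, the work surface at z = 0. Lengths are in m, angles in degrees, forces in N, time in s.
With the tool pointing down it reaches from about 0.35 to 0.925 m from the base axis. Payload 6.4 kg.
Tool frame: the origin (TCP) lies on the mounting face of the last link; the fingertips stand 199 mm ahead of it and the grasp point (between the pads) lies 180 mm ahead of it (r.grasp_offset is the distance from the TCP to the grasp point, in m); z points along the fingers, y is the line along which they close (so a half turn about z gives the same grasp; the last joint's range is limited). The gripper opens to 94 mm and grips with 3 to 60 N. Pads are 16 mm wide; open, the fingers measure 119 mm over their backs; the gripper's body (75 mm by 177 mm) begins 78 mm behind the grasp point.
Start: joints at [-85.491, 14.043, 89.255, -0, 76.702, -9.975], TCP at [0.163, -0.629, 0.405] pointing down, gripper open.
Joint ranges: [-179.41, 179.41], [-58.25, 129.5], [7.25, 145.43], [-54.29, 234.29], [11.92, 165.04], [-157.13, 157.13]. Speed limits (degrees/s): [147.25, 147.25, 180, 180, 180, 180].

### API

Orientations are given as [roll, pitch, yaw] about the fixed x, y, z axes, in that order (R = Rz(yaw) Ry(pitch) Rx(roll)).
In Python, from plant import r gives the robot as it stands.
- The arm moves only by the tool step_arm, never from a script. Its argument "commands" is a list of rows, each a list of 7 numbers: the shift along the world's x, y, z in units of 0.3 m (1.0 is 0.3 m), then the turn, a rotation vector about the world's x, y, z in units of 90 degrees (1.0 is 90 degrees), then the opening, from 0 (shut) to 1 (fully open). In form: [[dx, dy, dz, rx, ry, rz, jaw], ...]. A call has 1 to 12 rows; each row is the pose to reach, as a shift and turn from the pose commanded when the call began; what a row does not reach only later rows make up. A row lasts 1/12 s, in which the tool goes at most 41.7 mm and 7.16 degrees, less where a joint would pass 70% of its speed; a pose out of reach is approached as far as the arm can. A call with a number of a shift or a turn outside -1 to 1 is refused whole. A call with a gripper value outside its range is refused whole. The fingers move at their own pace and stop on an object; "squeeze" is the grip in N (left out, the last holds). Time passes only in rows, so rows that repeat a pose let the fingers close. It gives the time, the measured TCP pose, the force, the opening and the grip force at its end, in the units of the state.
- r.state(): the state, without advancing time (a new reading comes with each control period).
- r.read_camera(name): name is "scene" or "side" or "wrist"; returns a dict with "color" (384x512x3 uint8, red, green, blue), "fx", "fy", "cx", "cy" (pixels), "T" (4x4, takes a point from camera to world coordinates). Camera axes: x right, y up, looking along -z (the intrinsics and any distortion apply to the point x, -y, -z); pixel columns grow to the right and rows downward; lengths in m; the calibration is good to about 2 mm. A picture is of the moment at which its call begins. There is no depth.
- r.close_job(): hands the job in; it is judged then, once.
The state is a dict: "t": time; "qpos": joint angles; "dq": joint speeds; "joint_torque": joint torques, N m; "ee_pos": TCP position; "orientation": TCP orientation; "wrist_force": force on the tool from outside, world axes, zero at the start; "ft_torque": the same for the moment, N m; "width": finger opening in m; "grip_force": force on a finger pad.
Only numpy, scipy, OpenCV 4.12 (cv2) and the standard library are available. Lean on these libraries where they do the work, as an engineer would, in place of code of your own. Each camera call takes 0.05 s, during which the arm holds its last target. There are 200 camera calls.

### The job

Lay out the desk for stamping: first put the stamp pad in the middle of the blue ledger, its long side along the ledger's long side, and then stand the wooden-handled stamp on the middle of the pad; stand the black flask in the middle of the cork coaster. Put the yellow memo block flat on the desk midway between ledger and coaster, in line with them and with its long side along the line that joins their centres, and put the red stapler upright on the desk straight behind the memo block (the side away from the robot), parallel to it, leaving a gap of about 5 cm between the two. Leave the green memo block and the mouse where they are, do not tip the flask over, and let go of everything at the end.

Things in the scene. Friction and masses are not known exactly. Their poses are not given: they have to be found in the camera images.
- ledger_top (a point): Closed blue ledger fixed to the desk, 105 x 148 mm and 15 mm thick, with a black elastic band across one end. The point is the centre of its top face, 15 mm above the desk; y runs along its 148 mm side, x along its 105 mm side and roughly away from the robot (within 0.2 rad of the world's x). The coaster's centre always lies on this y axis, on one side or the other, 270 mm from the ledger's centre.
- coaster_top (a point): Round cork coaster with a white rim, fixed to the desk, 95 mm in diameter, 5 mm thick. The point is the centre of its top face, 5 mm above the desk; z up.
- flask_center (a point): Black vacuum flask with a steel cap, upright, about 0.28 kg: body 60 mm in diameter up to a height of 98 mm, narrowing to a cylindrical steel cap 44 mm in diameter from 108 to 140 mm above its foot (take it by the cap). The point is on its axis half-way up, 70 mm above its foot; z along the axis.
- inkpad_center (a point): Stamp pad: a flat black box with a red ink face on top, 55 x 85 mm, 18 mm thick, rigid. Origin at its centre, half-way up; z up, y along its long side, x along its short side.
- stamp_center (a point): Rubber stamp standing upright, 72 mm tall: a white base block 30 mm (x) x 46 mm (y), 18 mm high, and a dark upright cylindrical handle 26 mm in diameter from there to the top. The point is on its axis half-way up, 36 mm above its underside; z up.
- memo_yellow_center (a point): Yellow memo block (a solid block of notes), 51 x 76 mm, 30 mm high. Origin at its centre, half-way up; z up, y along its long side, x along its short side.
- stapler_center (a point): Red stapler standing on its black base, 34 mm wide (x), 112 mm long (y), 48 mm high: base 34 mm wide up to 12 mm, red arm 30 mm wide from 22 to 48 mm above the desk. Rigid (it does not fold). Origin at its centre, 24 mm above its underside; z up.
- memo_green_center (a point): Green memo block, same size as the yellow one; not part of the job, leave it. Origin at its centre, 15 mm up.
- mouse_center (a point): Black computer mouse, 100 x 60 mm, 32 mm high; leave it. Origin at its centre, 16 mm up.

How it is judged:
By the outcome, as a careful person would: the job done as asked, in the order asked, and still so for the second after the job is handed in, with the robot touching nothing.
It also fails if it takes over 136 s, if anything falls off the work surface, if the arm or the gripper's body presses on something with over 40 N, if the wrist force passes 120 N, or if a joint passes its speed limit or range.

## Working session

There is one attempt and no reset: what is moved stays moved. The work goes in short steps, Python scripts to look and compute and a tool call to move; the robot and the scene stay as the last step left them, time stands still between calls to the robot, and variables do not carry over. Pictures are saved under pics/ and viewed, at most 14 in all, crops included, and the job is handed in when it is done.

Besides the shell and the picture viewer there is one more tool, called after "Emit:" in YAML: its name, and indented under it one key for each argument. step_arm: Moves the arm, as the interface text tells. Its arguments: {"type":"object","properties":{"commands":{"type":"array"},"squeeze":{"type":"number"}},"required":["commands"]}

```bash
mkdir -p pics; ls; python3 - <<'E'
from plant import r
import cv2,numpy as np,pickle
for n in ["scene","side","wrist"]:
    c=r.read_camera(n); print(n,[c[k] for k in("fx","fy","cx","cy")],[k for k in c]); print(np.round(c["T"],3).tolist())
    cv2.imwrite(f"pics/{n}0.png",c["color"][:,:,::-1]); pickle.dump(c,open(f"pics/{n}0.pkl","wb"))
a=[cv2.imread(f"pics/{n}0.png") for n in("scene","side")]
print(r.state())
E
```

```text
pics
scene [418.1853684928253, 418.1853684928253, 250.5726642929192, 195.10492983661447] ['color', 'fx', 'fy', 'cx', 'cy', 'T']
[[0.795, -0.433, 0.425, 0.959], [0.606, 0.549, -0.575, -0.658], [0.016, 0.715, 0.699, 0.866], [0.0, 0.0, 0.0, 1.0]]
side [498.27994948956325, 498.27994948956325, 256.91970295059235, 192.4113820868242] ['color', 'fx', 'fy', 'cx', 'cy', 'T']
[[-0.937, 0.198, -0.289, 0.111], [-0.35, -0.496, 0.795, 1.003], [0.014, 0.845, 0.534, 0.774], [0.0, 0.0, 0.0, 1.0]]
wrist [309.8905822453945, 309.8905822453945, 256.83540881733643, 192.15934367088835] ['color', 'fx', 'fy', 'cx', 'cy', 'T']
[[0.25, 0.938, 0.239, 0.232], [-0.968, 0.242, 0.062, -0.61], [0.0, -0.247, 0.969, 0.384], [0.0, 0.0, 0.0, 1.0]]
{'t': 0.15, 'qpos': array([-8.54912081e+01,  1.40733390e+01,  8.93063973e+01, -8.58189788e-04,
        7.67025867e+01, -9.97386199e+00]), 'dq': array([-0.04170142, -0.12142968, -0.34753976,  0.01065489, -0.00314358,
       -0.0028959 ]), 'joint_torque': array([ 7.01010649e-04, -4.16265857e+01, -3.14982033e+01,  6.85643801e-02,
        3.16287624e-02, -9.46284672e-05]), 'ee_pos': array([ 0.1625626 , -0.62917427,  0.40383921]), 'orientation': array([-1.79918777e+02, -1.34359585e-02,  1.44828424e+01]), 'wrist_force': array([-0.21056166, -0.8563683 , -0.68816341]), 'ft_torque': array([-0.04507763,  0.03037969,  0.0332988 ]), 'grip_force': 0.0, 'width': 0.09393872189918079}
```

View pics/scene0.png

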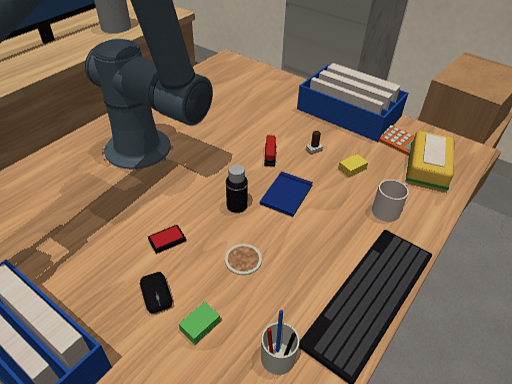

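View pics/side0.png

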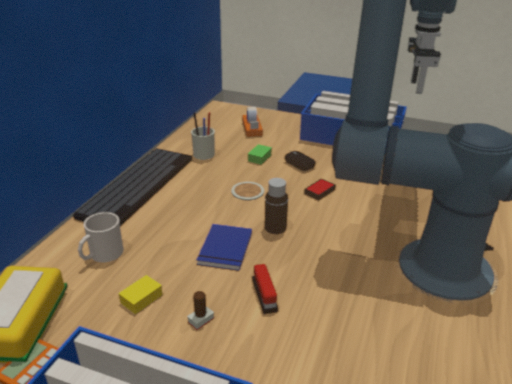

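The scene view shows the pad (167,238), mouse (156,292), green block (200,322), coaster (243,258), flask (236,190), ledger (287,194), stapler (270,150), stamp (315,142) and yellow block (352,165). The side view shows the same things from the other side.

```bash
cat > h.py <<'E'
import cv2,numpy as np,pickle
def cast(c,uv,z):
    uv=np.atleast_2d(np.asarray(uv,float)); T=np.array(c["T"])
    d=np.c_[(uv[:,0]-c["cx"])/c["fx"],-(uv[:,1]-c["cy"])/c["fy"],-np.ones(len(uv))]@T[:3,:3].T
    o=T[:3,3]; return (o+d*((z-o[2])/d[:,2])[:,None])[:,:2]
def proj(c,p):
    T=np.array(c["T"]); q=(np.asarray(p)-T[:3,3])@T[:3,:3]
    return np.array([c["cx"]+c["fx"]*q[0]/-q[2],c["cy"]-c["fy"]*q[1]/-q[2]])
def cnt(mask,seed=None):
    "largest contour, or the one nearest a seed pixel"
    cs,_=cv2.findContours(mask.astype(np.uint8),cv2.RETR_EXTERNAL,cv2.CHAIN_APPROX_NONE)
    cs=[k for k in cs if cv2.contourArea(k)>30]
    if seed is None: return max(cs,key=cv2.contourArea)[:,0]
    return max(cs,key=lambda k:cv2.pointPolygonTest(k,tuple(map(float,seed)),True))[:,0]
def rect(c,mask,z,seed=None):
    "centre, (short,long), angle deg of long side in world (mod 180), of mask contour on plane z"
    P=cast(c,cnt(mask,seed)+0.0,z).astype(np.float32)
    (x,y),(w,h),a=cv2.minAreaRect(P*1000)
    if w>h: w,h,a=h,w,a-90
    return np.round([x,y,w,h,(a+90)%180],1)
def hsv(c): return cv2.cvtColor(c["color"],cv2.COLOR_RGB2HSV)
E
python3 - <<'E'
from h import *
for n,pts in dict(scene=dict(ledger=(287,194,.015),coaster=(243,258,.005),flaskcap=(236,172,.14),pad=(167,238,.018),stamp=(316,134,.072),yellow=(352,163,.03),stapler=(270,143,.048),green=(200,320,.03),mouse=(156,290,.03)),
 side=dict(ledger=(226,243,.015),coaster=(248,190,.005),flaskcap=(278,183,.14),pad=(320,188,.018),stamp=(200,295,.072),yellow=(140,290,.03),stapler=(264,278,.048),green=(260,153,.03),mouse=(300,158,.03))).items():
    c=pickle.load(open(f"pics/{n}0.pkl","rb"))
    for k,(u,v,z) in pts.items(): print(n,k,np.round(cast(c,(u,v),z)*1000)[0])
    H=hsv(c); h,s,v=H[...,0].astype(int),H[...,1],H[...,2]
    L=pts["ledger"][:2]; print("ledger",rect(c,(h>105)&(h<130)&(s>120),.015,L))
    print("yellow",rect(c,(h>22)&(h<35)&(s>150)&(v>150),.03,pts["yellow"][:2]))
    print("padred",rect(c,((h<8)|(h>170))&(s>150)&(v>80),.018,pts["pad"][:2]))
    print("staplerred",rect(c,((h<8)|(h>170))&(s>150)&(v>60),.048,pts["stapler"][:2]))
E
```

```text
scene ledger [522. 112.]
scene coaster [ 560. -144.]
scene flaskcap [435. -15.]
scene pad [ 369. -223.]
scene stamp [471. 348.]
scene yellow [612. 340.]
scene stapler [365. 244.]
scene green [ 601. -349.]
scene mouse [ 469. -355.]
ledger [517.3 116.6 107.7 157.5  99.5]
yellow [612.3 347.9  50.8  75.5  71.1]
padred [ 362.7 -220.3   47.3   75.    68.3]
staplerred [376.4 228.5  28.7 125.3 122.9]
side ledger [511. 119.]
side coaster [ 556. -145.]
side flaskcap [422.  -1.]
side pad [ 359. -213.]
side stamp [463. 357.]
side yellow [609. 351.]
side stapler [370. 239.]
side green [ 588. -329.]
side mouse [ 459. -345.]
ledger [513.4 113.4  99.7 122.7 100.1]
yellow [611.2 348.3  50.8  76.3  71.6]
padred [ 362.4 -220.4   49.3   77.7   68.6]
staplerred [365.1 252.2  32.3 119.4 123.4]
```

Emit:
step_arm:
  commands:
    - [0.5,0.95,-0.1,0,0,0.6,1]
    - [0.5,0.95,-0.1,0,0,0.6,1]
    - [0.5,0.95,-0.1,0,0,0.6,1]
    - [0.5,0.95,-0.1,0,0,0.6,1]
    - [0.5,0.95,-0.1,0,0,0.6,1]
    - [0.5,0.95,-0.1,0,0,0.6,1]
    - [0.5,0.95,-0.1,0,0,0.6,1]
    - [0.5,0.95,-0.1,0,0,0.6,1]
    - [0.5,0.95,-0.1,0,0,0.6,1]
    - [0.5,0.95,-0.1,0,0,0.6,1]

```text
t: 0.98
ee_pos: [0.3131, -0.3431, 0.3744]
orientation: [-180.0, 0.0, 68.6]
wrist_force: [-0.3, -0.4, 0.7]
width: 0.0938
grip_force: 0.0
```

Emit:
step_arm:
  commands:
    - [0.16,0.41,-0.15,0,0,0,1]
    - [0.16,0.41,-0.15,0,0,0,1]
    - [0.16,0.41,-0.15,0,0,0,1]
    - [0.16,0.41,-0.15,0,0,0,1]
    - [0.16,0.41,-0.15,0,0,0,1]
    - [0.16,0.41,-0.15,0,0,0,1]
    - [0.16,0.41,-0.15,0,0,0,1]

```text
t: 1.57
ee_pos: [0.3606, -0.223, 0.3305]
orientation: [179.9, 0.1, 68.4]
wrist_force: [-0.4, -0.3, 0.2]
width: 0.0938
grip_force: 0.0
```

```bash
cat >> h.py <<'E'
def snap(name,tag):
    from plant import r
    c=r.read_camera(name); cv2.imwrite(f"pics/{tag}.png",c["color"][:,:,::-1]); pickle.dump(c,open(f"pics/{tag}.pkl","wb")); return c
def st():
    from plant import r
    s=r.state(); print("t",round(s["t"],2),"pos",np.round(s["ee_pos"]*1000,1),"rpy",np.round(s["orientation"],1),"F",np.round(s["wrist_force"],1),"w",round(s["width"]*1000,1),"g",round(s["grip_force"],1),"J6",round(s["qpos"][5],1))
E
python3 - <<'E'
from h import *
c=snap("wrist","w1"); st(); H=hsv(c);h,s,v=H[...,0],H[...,1],H[...,2]
print(rect(c,((h<8)|(h>170))&(s>150)&(v>80),.018))
E
```

```text
t 1.62 pos [ 360.5 -223.1  330.6] rpy [1.799e+02 1.000e-01 6.840e+01] F [-0.2 -1.   0.2] w 94.1 g 0.0 J6 -25.5
[ 362.9 -220.6   45.9   75.7   68.2]
```

View pics/w1.png

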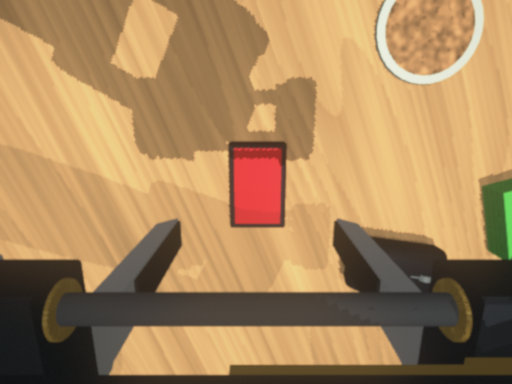

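The wrist view shows the pad at (257,185) between the fingers, and the fit agrees with the first estimate. Descending to grasp it.

Emit:
step_arm:
  commands:
    - [0.008,0.008,-0.3,0,0,0,1]
    - [0.008,0.008,-0.3,0,0,0,1]
    - [0.008,0.008,-0.3,0,0,0,1]
    - [0.008,0.008,-0.38,0,0,0,1]
    - [0.008,0.008,-0.42,0,0,0,1]
    - [0.008,0.008,-0.42,0,0,0,1]
    - [0.008,0.008,-0.42,0,0,0,1]
    - [0.008,0.008,-0.42,0,0,0,0.6]
    - [0.008,0.008,-0.42,0,0,0,0.3]
    - [0.008,0.008,-0.42,0,0,0,0.3]
    - [0.008,0.008,-0.42,0,0,0,0.3]
    - [0.008,0.008,-0.42,0,0,0,0.3]
  squeeze: 25

```text
t: 2.62
ee_pos: [0.3631, -0.2191, 0.2042]
orientation: [179.9, 0.0, 68.5]
wrist_force: [-0.4, 0.5, 0.2]
width: 0.0643
grip_force: 0.0
```

Emit:
step_arm:
  commands:
    - [0,0,0,0,0,0,0.3]
    - [0,0,0,0,0,0,0.3]
    - [0,0,0,0,0,0,0.3]
    - [0,0,0,0,0,0,0.3]

```text
t: 2.95
ee_pos: [0.3631, -0.219, 0.2039]
orientation: [180.0, 0.0, 68.5]
wrist_force: [-1.3, 0.2, 3.7]
width: 0.0547
grip_force: 25.0
```

Emit:
step_arm:
  commands:
    - [0,0,0.2,0,0,0,0.3]
    - [0,0,0.4,0,0,0,0.3]
    - [0,0,0.53,0,0,0,0.3]
    - [0,0,0.65,0,0,0,0.3]
    - [0.1,0.1,0.75,0,0,0.1,0.3]
    - [0.2,0.2,0.75,0,0,0.2,0.3]
    - [0.3,0.3,0.75,0,0,0.3,0.3]
    - [0.4,0.43,0.75,0,0,0.35,0.3]
    - [0.5,0.5,0.75,0,0,0.35,0.3]
    - [0.52,0.55,0.75,0,0,0.35,0.3]
    - [0.52,0.6,0.75,0,0,0.35,0.3]
    - [0.52,0.6,0.75,0,0,0.35,0.3]

```text
t: 3.95
ee_pos: [0.5196, -0.0362, 0.4277]
orientation: [-179.9, -0.1, 100.3]
wrist_force: [0.1, -0.3, -1.1]
width: 0.0544
grip_force: 25.0
```

```bash
python3 - <<'E'
from h import *
c=snap("wrist","w2"); st(); H=hsv(c);h,s,v=H[...,0],H[...,1],H[...,2]
print(rect(c,(h>105)&(h<130)&(s>120),.015))
E
```

```text
t 4.0 pos [519.1 -37.6 427.7] rpy [-179.9   -0.   100.2] F [ 0.5 -0.7 -1.6] w 54.5 g 25.0 J6 -26.8
[517.1 105.5 102.6 111.8 100.2]
```

View pics/w2.png

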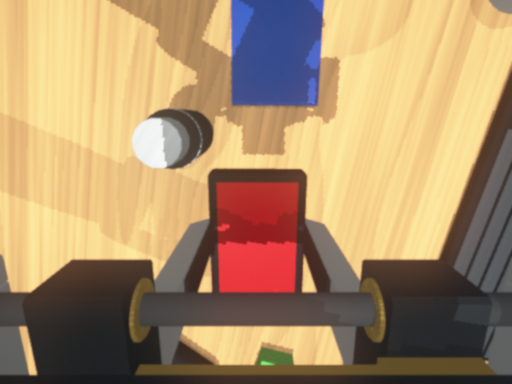

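The wrist view shows the pad held at (257,235), the flask cap at (160,142), and the ledger's near end (row 105) with its far end cut off. I'll move 65 mm closer.

Emit:
step_arm:
  commands:
    - [-0.035,0.13,0,0,0,0,0.3]
    - [-0.035,0.21,0,0,0,0,0.3]
    - [-0.035,0.21,0,0,0,0,0.3]
    - [-0.035,0.21,0,0,0,0,0.3]
    - [-0.035,0.21,0,0,0,0,0.3]
    - [-0.035,0.21,0,0,0,0,0.3]

```text
t: 4.5
ee_pos: [0.5085, 0.0227, 0.4286]
orientation: [-180.0, 0.0, 99.9]
wrist_force: [0.3, -0.6, -1.3]
width: 0.0547
grip_force: 25.0
```

```bash
python3 - <<'E'
from h import *
c=snap("wrist","w3"); st(); H=hsv(c);h,s,v=H[...,0],H[...,1],H[...,2]
m=(h>105)&(h<130)&(s>120)
print(rect(c,m,.015), cv2.boundingRect(cnt(m)))
print("pad held", rect(c,((h<8)|(h>170))&(s>150)&(v>80),.428-.199+.0135), )
for n in("scene","side"):
    k=pickle.load(open(f"pics/{n}0.pkl","rb")); H=hsv(k); b=k["color"].astype(int).max(2)
    q=(H[...,1]<60)&(H[...,2]>120); P=cast(k,cnt(cv2.morphologyEx(q.astype(np.uint8),cv2.MORPH_CLOSE,np.ones((3,3))),(243,258) if n=="scene" else (248,190)),.005)
    e=cv2.fitEllipse((P*1000).astype(np.float32)); print(n,"coaster",e)
E
```

```text
t 4.55 pos [508.6  22.8 428.6] rpy [-180.     0.    99.9] F [-0.5  0.1 -0.2] w 54.7 g 25.0 J6 -20.1
[515.5 113.4 101.9 126.9  99.9] (232, 42, 88, 110)
pad held [509.1  24.1  46.   68.   99.8]
scene coaster ((559.6874389648438, -144.70396423339844), (92.62708282470703, 92.93330383300781), 88.33123779296875)
side coaster ((558.2918090820312, -144.56149291992188), (87.82422637939453, 91.03993225097656), 16.00056266784668)
```

View pics/w3.png

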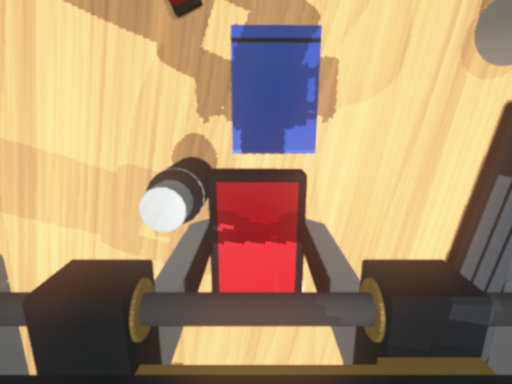

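The whole ledger is visible now, rows 25–152, with the band near row 40. Its centre is about (514,122.3) mm and its angle 99.7°. The coaster at (559,-144) agrees with the 270 mm spacing.

Emit:
step_arm:
  commands:
    - [0.017,0.13,0,0,0,0,0.3]
    - [0.017,0.25,0,0,0,-0.002,0.3]
    - [0.017,0.337,-0.1,0,0,-0.002,0.3]
    - [0.017,0.337,-0.23,0,0,-0.002,0.3]
    - [0.017,0.337,-0.36,0,0,-0.002,0.3]
    - [0.017,0.337,-0.48,0,0,-0.002,0.3]
    - [0.017,0.337,-0.58,0,0,-0.002,0.3]
    - [0.017,0.337,-0.63,0,0,-0.002,0.3]
    - [0.017,0.337,-0.63,0,0,-0.002,0.3]
    - [0.017,0.337,-0.63,0,0,-0.002,0.3]
    - [0.017,0.337,-0.63,0,0,-0.002,0.3]

```text
t: 5.47
ee_pos: [0.5146, 0.1247, 0.2412]
orientation: [179.8, 0.0, 99.8]
wrist_force: [-0.4, 0.5, -0.6]
width: 0.0549
grip_force: 25.0
```

```bash
python3 - <<'E'
from h import *
st()
E
```

```text
t 5.47 pos [514.6 124.7 241.2] rpy [179.8   0.   99.8] F [-0.4  0.5 -0.6] w 54.9 g 25.0 J6 -8.4
```

Emit:
step_arm:
  commands:
    - [-0.003,-0.002,-0.03,0,0,0,0.3]
    - [-0.003,-0.002,-0.055,0,0,0,0.3]
    - [-0.003,-0.002,-0.072,0,0,0,0.3]
    - [-0.003,-0.002,-0.073,0,0,0,0.3]
    - [-0.003,-0.002,-0.073,0,0,0,0.3]
    - [-0.003,-0.002,-0.073,0,0,0,0.3]
    - [-0.003,-0.002,-0.073,0,0,0,0.8]
    - [-0.003,-0.002,-0.073,0,0,0,0.8]
    - [-0.003,-0.002,-0.073,0,0,0,0.8]
    - [-0.003,-0.002,-0.073,0,0,0,0.8]

```text
t: 6.3
ee_pos: [0.5126, 0.1246, 0.2175]
orientation: [-180.0, -0.0, 99.8]
wrist_force: [0.4, -0.0, 0.3]
width: 0.0747
grip_force: 0.0
```

Emit:
step_arm:
  commands:
    - [0,0,0.1,0,0,0,0.9]
    - [0,0,0.2,0,0,0,0.9]
    - [0,-0.05,0.35,0,0,0,0.9]
    - [0,-0.15,0.45,0,0,0,0.9]
    - [0,-0.25,0.5,0,0,0,0.9]
    - [0,-0.33,0.55,0,0,0,0.9]
    - [0,-0.33,0.55,0,0,0,0.9]
    - [0,-0.33,0.55,0,0,0,0.9]

```text
t: 6.97
ee_pos: [0.5128, 0.0248, 0.3835]
orientation: [179.9, 0.0, 99.7]
wrist_force: [-0.1, 0.2, 0.4]
width: 0.0843
grip_force: 0.0
```

```bash
python3 - <<'E'
from h import *
st(); c=snap("wrist","w4"); H=hsv(c);h,s,v=H[...,0],H[...,1],H[...,2]
m=(h>105)&(h<130)&(s>120)
print(rect(c,m,.015), cv2.boundingRect(cnt(m)))
print("pad", rect(c,((h<8)|(h>170))&(s>150)&(v>80),.033))
E
```

```text
t 6.97 pos [512.8  24.8 383.5] rpy [179.9   0.   99.7] F [-0.1  0.2  0.4] w 84.3 g 0.0 J6 -19.6
[515.2 112.8 102.5 127.9  99.4] (223, 34, 100, 125)
pad [514.6 122.4  45.2  75.3  99.4]
```

View pics/w4.png

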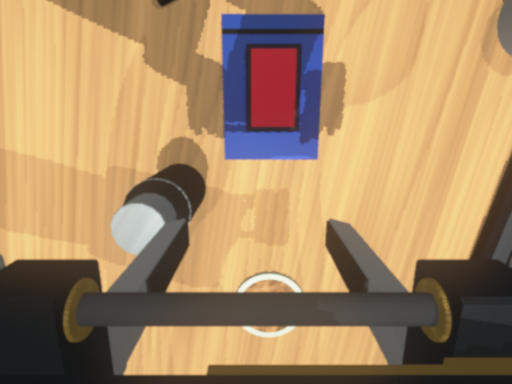

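The pad lies within 1 mm of the ledger's centre and is aligned with it (pad at px (274,88)). The flask cap is at (138,229).

```bash
python3 - <<'E'
from h import *
for t,sd in(("w4",(130,225)),("w3",(162,208)),("w2",(155,142)),("scene0",(236,172)),("side0",(278,187))):
    c=pickle.load(open(f"pics/{t}.pkl","rb")); H=hsv(c)
    m=(H[...,1]<50)&(H[...,2]>(175 if t[0]=="w" else 90)); k=cnt(m,sd); P=(cast(c,k,.14)*1000).astype(np.float32)
    print(t,cv2.boundingRect(k),np.round(cv2.minEnclosingCircle(P)[0],1),cv2.minEnclosingCircle(P)[1],np.round(P.min(0)),np.round(P.max(0)))
E
```

```text
w4 (111, 204, 53, 51) [426.7  -4.9] 21.17264747619629 [406. -26.] [445.  16.]
w3 (139, 187, 47, 45) [426.9  -5. ] 21.46982765197754 [406. -26.] [448.  17.]
w2 (132, 118, 48, 50) [426.8  -5.1] 21.413759231567383 [406. -26.] [446.  16.]
scene0 (228, 164, 17, 11) [427.9  -6.1] 22.070959091186523 [406. -28.] [450.  14.]
side0 (269, 178, 17, 18) [421.   15.5] 41.2435188293457 [395. -26.] [447.  57.]
```

Emit:
step_arm:
  commands:
    - [-0.13,-0.05,0,0,0,0,1]
    - [-0.22,-0.08,0,0,0,0,1]
    - [-0.286,-0.099,0,0,0,0,1]
    - [-0.286,-0.099,0,0,0,0,1]
    - [-0.286,-0.099,0,0,0,0,1]
    - [-0.286,-0.099,-0.1,0,0,0,1]
    - [-0.286,-0.099,-0.2,0,0,0,1]
    - [-0.286,-0.099,-0.255,0,0,0,1]
    - [-0.286,-0.099,-0.255,0,0,0,1]
    - [-0.286,-0.099,-0.255,0,0,0,1]

```text
t: 7.85
ee_pos: [0.4273, -0.0035, 0.3054]
orientation: [-179.9, -0.1, 99.9]
wrist_force: [-0.2, 0.5, 0.1]
width: 0.0942
grip_force: 0.0
```

Emit:
step_arm:
  commands:
    - [0,0,0,0,0,0,0.7]
    - [0,0,0,0,0,0,0.5]
    - [0,0,0,0,0,0,0.2]
    - [0,0,0,0,0,0,0.2]
    - [0,0,0,0,0,0,0.2]
    - [0,0,0,0,0,0,0.2]
    - [0,0,0,0,0,0,0.2]
    - [0,0,0,0,0,0,0.2]
  squeeze: 30

```text
t: 8.52
ee_pos: [0.4268, -0.0042, 0.3064]
orientation: [-180.0, 0.0, 99.8]
wrist_force: [-3.7, -0.4, 4.4]
width: 0.044
grip_force: 2.8
```

Emit:
step_arm:
  commands:
    - [0,0,0,0,0,0,0.2]
    - [0,0,0,0,0,0,0.2]
    - [0,0,0.06,0,0,0,0.2]
    - [0,0,0.14,0,0,0,0.2]
    - [0.05,-0.05,0.2,0,0,0,0.2]
    - [0.12,-0.12,0.2,0,0,0,0.2]
    - [0.2,-0.2,0.2,0,0,0,0.2]
    - [0.28,-0.28,0.2,0,0,0,0.2]
    - [0.36,-0.36,0.2,0,0,0,0.2]
    - [0.41,-0.43,0.2,0,0,0,0.2]
    - [0.441,-0.463,0.2,0,0,0,0.2]
    - [0.441,-0.463,0.2,0,0,0,0.2]

```text
t: 9.52
ee_pos: [0.5602, -0.1451, 0.3651]
orientation: [-180.0, -0.0, 99.7]
wrist_force: [-0.5, 0.5, -2.9]
width: 0.0435
grip_force: 30.5
```

Emit:
step_arm:
  commands:
    - [0,0,0,0,0,0,0.2]
    - [0,0,0,0,0,0,0.2]
    - [0,0,-0.05,0,0,0,0.2]
    - [0,0,-0.1,0,0,0,0.2]
    - [0,0,-0.13,0,0,0,0.2]
    - [0,0,-0.13,0,0,0,0.2]

```text
t: 10.02
ee_pos: [0.5579, -0.1418, 0.3246]
orientation: [-179.8, -0.2, 99.9]
wrist_force: [0.1, 0.0, -4.0]
width: 0.0434
grip_force: 30.5
```

```bash
python3 - <<'E'
from h import *
st(); a=snap("scene","s5"); b=snap("side","d5")
cr=[cv2.resize(x[y:y+150,u:u+130],None,fx=3,fy=3) for x,y,u in((a["color"],160,175),(b["color"],90,185))]
cv2.imwrite("pics/c5.png",np.hstack(cr)[:,:,::-1])
E
```

```text
t 10.02 pos [ 557.9 -141.8  324.6] rpy [-179.8   -0.2   99.9] F [ 0.1  0.  -4. ] w 43.4 g 30.5 J6 -35.4
```

View pics/c5.png

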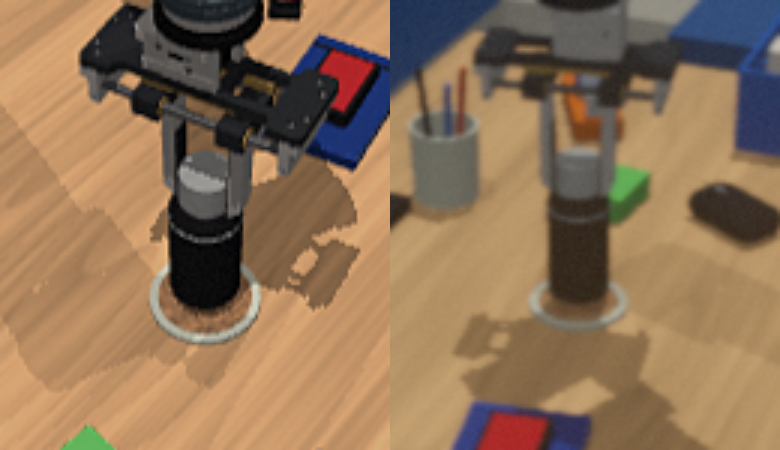

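The crops show the flask held upright about 13 mm above the coaster and centred on it. Lowering and releasing.

Emit:
step_arm:
  commands:
    - [0,0,-0.015,0,0,0,0.2]
    - [0,0,-0.03,0,0,0,0.2]
    - [0,0,-0.04,0,0,0,0.2]
    - [0,0,-0.044,0,0,0,0.2]
    - [0,0,-0.044,0,0,0,0.2]
    - [0,0,-0.044,0,0,0,0.2]
    - [0,0,-0.044,0,0,0,0.2]

```text
t: 10.7
ee_pos: [0.5593, -0.1431, 0.3143]
orientation: [180.0, 0.0, 99.8]
wrist_force: [-0.2, 0.6, -4.2]
width: 0.0434
grip_force: 30.5
```

Emit:
step_arm:
  commands:
    - [0,0,0,0,0,0,0.5]
    - [0,0,0,0,0,0,0.6]
    - [0,0,0,0,0,0,0.8]
    - [0,0,0,0,0,0,0.9]
    - [0,0,0,0,0,0,0.9]
    - [0,0,0,0,0,0,0.9]
    - [0,0,0.1,0,0,0,0.9]
    - [0,0,0.2,0,0,0,0.9]
    - [0,0,0.3,0,0,0,0.9]
    - [0,0,0.4,0,0,0,0.9]
    - [0,0,0.4,0,0,0,0.9]

```text
t: 11.62
ee_pos: [0.5602, -0.1434, 0.4417]
orientation: [179.4, 0.4, 99.8]
wrist_force: [0.2, -0.4, 1.6]
width: 0.0846
grip_force: 0.0
```

```bash
python3 - <<'E'
from h import *
st()
E
```

```text
t 11.62 pos [ 560.2 -143.4  441.7] rpy [179.4   0.4  99.8] F [ 0.2 -0.4  1.6] w 84.6 g 0.0 J6 -35.4
```

Emit:
step_arm:
  commands:
    - [-0.2,0.95,-0.1,0,0,0,0.9]
    - [-0.2,0.95,-0.1,0,0,0,0.9]
    - [-0.2,0.95,-0.1,0,0,0,0.9]
    - [-0.2,0.95,-0.1,0,0,0,0.9]
    - [-0.2,0.95,-0.1,0,0,0,0.9]
    - [-0.2,0.95,-0.1,0,0,0,0.9]
    - [-0.2,0.95,-0.1,0,0,0,0.9]

```text
t: 12.2
ee_pos: [0.4984, 0.1426, 0.4036]
orientation: [-180.0, -0.0, 99.8]
wrist_force: [1.3, -0.2, -0.5]
width: 0.0847
grip_force: 0.0
```

Emit:
step_arm:
  commands:
    - [-0.07,0.46,-0.1,0,0,0,0.9]
    - [-0.07,0.46,-0.1,0,0,0,0.9]
    - [-0.07,0.46,-0.1,0,0,0,0.9]
    - [-0.07,0.46,-0.1,0,0,0,0.9]
    - [-0.07,0.46,-0.1,0,0,0,0.9]
    - [-0.07,0.46,-0.1,0,0,0,0.9]
    - [-0.07,0.46,-0.1,0,0,0,0.9]

```text
t: 12.78
ee_pos: [0.4786, 0.2782, 0.3741]
orientation: [-180.0, 0.0, 99.8]
wrist_force: [-0.1, -0.1, 0.7]
width: 0.0847
grip_force: 0.0
```

```bash
python3 - <<'E'
from h import *
st(); c=snap("wrist","w6"); 
k=pickle.load(open("pics/scene0.pkl","rb"))
E
```

```text
t 12.78 pos [478.6 278.2 374.1] rpy [-180.     0.    99.8] F [-0.1 -0.1  0.7] w 84.7 g 0.0 J6 8.7
```

View pics/w6.png

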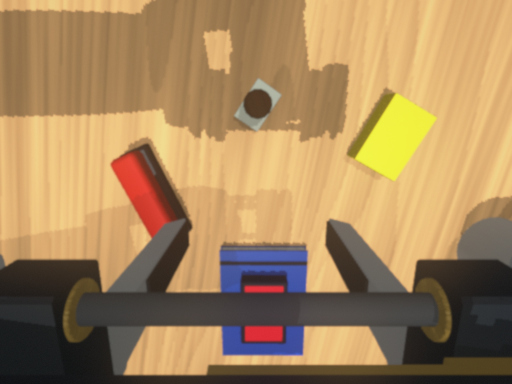

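The wrist view shows the stamp at (257,104) with its grey base tilted, the yellow block at (393,137) and the stapler at (150,190).

```bash
python3 - <<'E'
from h import *
c=pickle.load(open("pics/w6.pkl","rb")); H=hsv(c); h,s,v=H[...,0].astype(int),H[...,1],H[...,2]
print(H[90,262],H[104,257],H[118,252])
win=np.zeros(h.shape,bool); win[70:140,225:290]=1
m=win&((s<50)|(v<70)); m=cv2.morphologyEx(m.astype(np.uint8),cv2.MORPH_OPEN,np.ones((3,3)))
print("base",rect(c,m,.018))
d=win&(v<70); P=(cast(c,cnt(d),.072)*1000).astype(np.float32); print("handle",cv2.minEnclosingCircle(P))
print("yellow",rect(c,(h>22)&(h<35)&(s>150)&(v>150),.03))
E
```

```text
[ 18  58 102] [ 14 137  84] [ 28  32 134]
base [460.2 343.2  15.6  29.2 156.9]Traceback (most recent call last):
  File "<stdin>", line 7, in <module>
  File "h.py", line 13, in cnt
    if seed is None: return max(cs,key=cv2.contourArea)[:,0]
                            ~~~^^^^^^^^^^^^^^^^^^^^^^^^
ValueError: max() iterable argument is empty
```

```bash
python3 - <<'E'
from h import *
c=pickle.load(open("pics/w6.pkl","rb")); H=hsv(c); h,s,v=H[...,0].astype(int),H[...,1].astype(int),H[...,2].astype(int)
for i in range(76,134,4): print(i,[f"{s[i,j]}/{v[i,j]}" for j in range(230,290,5)])
print("yellow",rect(c,(h>22)&(h<35)&(s>150)&(v>150),.03))
E
```

```text
76 ['123/164', '123/153', '121/152', '123/159', '123/156', '122/159', '122/167', '122/170', '122/169', '123/154', '124/158', '123/164']
80 ['122/163', '123/153', '123/155', '122/159', '123/157', '99/159', '28/173', '120/170', '123/168', '122/152', '122/159', '121/164']
84 ['123/164', '122/152', '121/148', '123/158', '123/158', '26/177', '25/184', '28/176', '118/162', '120/153', '122/161', '121/165']
88 ['123/164', '122/152', '121/152', '123/160', '96/156', '28/157', '26/155', '24/182', '27/180', '112/153', '121/162', '121/164']
92 ['121/162', '122/152', '122/148', '123/158', '106/87', '135/81', '136/79', '85/93', '24/181', '24/180', '106/163', '122/165']
96 ['123/162', '122/152', '122/148', '124/119', '132/81', '135/83', '139/81', '139/81', '31/142', '24/181', '50/164', '123/166']
100 ['121/162', '123/153', '122/150', '124/78', '134/82', '135/83', '135/83', '137/82', '100/87', '24/180', '122/167', '123/168']
104 ['124/161', '122/153', '82/146', '129/75', '134/82', '140/82', '138/83', '134/80', '123/83', '58/155', '122/169', '122/171']
108 ['123/160', '120/153', '26/155', '90/82', '13
[... 213 characters left out ...]
['123/158', '41/157', '27/150', '26/149', '48/106', '124/82', '124/82', '41/131', '123/159', '124/167', '122/172', '122/174']
120 ['123/158', '122/140', '61/134', '27/149', '27/149', '27/149', '26/156', '88/160', '123/162', '122/169', '121/173', '122/174']
124 ['123/159', '123/156', '121/135', '87/132', '27/149', '27/151', '29/176', '122/165', '121/164', '124/171', '122/175', '123/174']
128 ['123/160', '124/161', '122/155', '122/144', '99/134', '29/178', '100/164', '123/164', '123/170', '123/174', '122/180', '121/171']
132 ['121/227', '121/223', '121/224', '123/219', '122/222', '120/212', '118/234', '121/228', '117/236', '116/238', '114/241', '116/236']
yellow [610.1 348.5  55.   76.5  71. ]
```

```bash
python3 - <<'E'
from h import *
c=pickle.load(open("pics/w6.pkl","rb")); H=hsv(c); h,s,v=H[...,0].astype(int),H[...,1].astype(int),H[...,2].astype(int)
win=np.zeros(h.shape,bool); win[70:140,225:290]=1
print("base",rect(c,win&((s<80)|(v<110)),.018))
P=(cast(c,cnt(win&(v<100)),.072)*1000).astype(np.float32); print("handle",cv2.minEnclosingCircle(P),P.min(0),P.max(0))
E
```

```text
base [466.3 357.   30.4  46.5  65.6]
handle ((466.27667236328125, 356.733642578125), 12.12161636352539) [454.362   345.12704] [477.9416  368.56552]
```

Emit:
step_arm:
  commands:
    - [-0.041,0.13,0,0,0,-0.08,0.7]
    - [-0.041,0.22,0,0,0,-0.16,0.7]
    - [-0.041,0.263,0,0,0,-0.23,0.7]
    - [-0.041,0.263,0,0,0,-0.31,0.7]
    - [-0.041,0.263,-0.1,0,0,-0.38,0.7]
    - [-0.041,0.263,-0.2,0,0,-0.38,0.7]
    - [-0.041,0.263,-0.3,0,0,-0.38,0.7]
    - [-0.041,0.263,-0.4,0,0,-0.38,0.7]
    - [-0.041,0.263,-0.46,0,0,-0.38,0.7]
    - [-0.041,0.263,-0.487,0,0,-0.38,0.7]
    - [-0.041,0.263,-0.487,0,0,-0.38,0.7]
    - [-0.041,0.263,-0.487,0,0,-0.38,0.7]

```text
t: 13.83
ee_pos: [0.467, 0.3572, 0.229]
orientation: [180.0, -0.1, 65.5]
wrist_force: [-0.3, -0.1, 0.2]
width: 0.0658
grip_force: 0.0
```

```bash
python3 - <<'E'
from h import *
st()
E
```

```text
t 13.83 pos [467.  357.2 229. ] rpy [ 1.80e+02 -1.00e-01  6.55e+01] F [-0.3 -0.1  0.2] w 65.8 g 0.0 J6 50.8
```

Emit:
step_arm:
  commands:
    - [0,0,0,0,0,0,0.4]
    - [0,0,0,0,0,0,0.1]
    - [0,0,0,0,0,0,0.1]
    - [0,0,0,0,0,0,0.1]
    - [0,0,0,0,0,0,0.1]
    - [0,0,0,0,0,0,0.1]
    - [0,0,0,0,0,0,0.1]
    - [0,0,0,0,0,0,0.1]
    - [0,0,0,0,0,0,0.1]
    - [0,0,0,0,0,0,0.1]
  squeeze: 25

```text
t: 14.67
ee_pos: [0.4661, 0.3578, 0.2282]
orientation: [180.0, -0.0, 65.6]
wrist_force: [-0.6, -0.2, 1.4]
width: 0.0256
grip_force: 25.0
```

Emit:
step_arm:
  commands:
    - [0,0,0.1,0,0,0,0.1]
    - [0,0,0.2,0,0,0.05,0.1]
    - [0.02,-0.1,0.3,0,0,0.12,0.1]
    - [0.05,-0.22,0.3,0,0,0.19,0.1]
    - [0.08,-0.34,0.3,0,0,0.26,0.1]
    - [0.11,-0.46,0.3,0,0,0.33,0.1]
    - [0.13,-0.58,0.3,0,0,0.377,0.1]
    - [0.15,-0.68,0.3,0,0,0.377,0.1]
    - [0.16,-0.75,0.3,0,0,0.377,0.1]
    - [0.16,-0.783,0.26,0,0,0.377,0.1]
    - [0.16,-0.783,0.2,0,0,0.377,0.1]
    - [0.16,-0.783,0.2,0,0,0.377,0.1]

```text
t: 15.67
ee_pos: [0.5125, 0.1225, 0.284]
orientation: [-179.6, -0.1, 99.5]
wrist_force: [-0.6, 0.5, -1.3]
width: 0.0256
grip_force: 25.0
```

Emit:
step_arm:
  commands:
    - [0,0,0,0,0,0,0.1]
    - [0,0,0,0,0,0,0.1]
    - [0,0,0,0,0,0,0.1]

```text
t: 15.92
ee_pos: [0.5143, 0.1236, 0.2887]
orientation: [179.9, 0.0, 99.6]
wrist_force: [0.4, -0.4, -0.3]
width: 0.0254
grip_force: 25.0
```

```bash
python3 - <<'E'
from h import *
st(); a=snap("scene","s7"); b=snap("side","d7")
cr=[cv2.resize(x[y:y+130,u:u+130],None,fx=3,fy=3) for x,y,u in((a["color"],110,225),(b["color"],155,165))]
cv2.imwrite("pics/c7.png",np.hstack(cr)[:,:,::-1])
E
```

```text
t 15.92 pos [514.3 123.6 288.7] rpy [179.9   0.   99.6] F [ 0.4 -0.4 -0.3] w 25.4 g 25.0 J6 -8.4
```

View pics/c7.png

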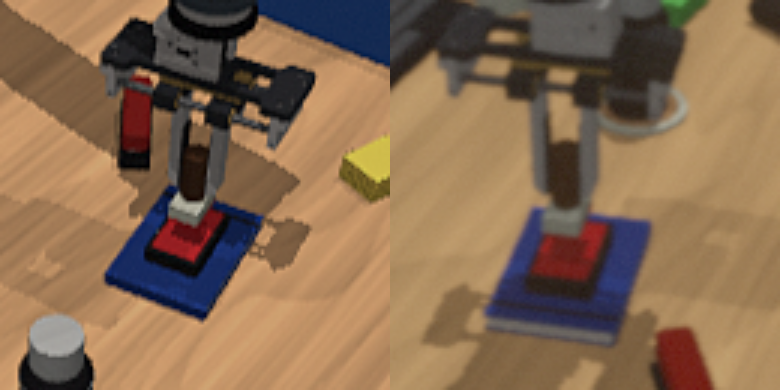

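The stamp hangs about 27 mm above the pad, aligned and centred. Lowering and releasing.

Emit:
step_arm:
  commands:
    - [0,-0.003,-0.04,0,0,0,0.1]
    - [0,-0.003,-0.07,0,0,0,0.1]
    - [0,-0.003,-0.085,0,0,0,0.1]
    - [0,-0.003,-0.092,0,0,0,0.1]
    - [0,-0.003,-0.092,0,0,0,0.1]
    - [0,-0.003,-0.092,0,0,0,0.1]
    - [0,-0.003,-0.092,0,0,0,0.1]

```text
t: 16.6
ee_pos: [0.5139, 0.122, 0.261]
orientation: [-179.8, -0.0, 99.6]
wrist_force: [-6.6, 0.6, 11.2]
width: 0.0258
grip_force: 25.0
```

Emit:
step_arm:
  commands:
    - [0,0,0,0,0,0,0.3]
    - [0,0,0,0,0,0,0.5]
    - [0,0,0,0,0,0,0.7]
    - [0,0,0,0,0,0,0.8]
    - [0,0,0,0,0,0,0.8]
    - [0,0,0.08,0,0,0,0.8]
    - [0,0,0.2,0,0,0,0.8]
    - [0,0,0.32,0,0,0,0.8]
    - [0,0,0.44,0,0,0,0.8]
    - [0,0,0.44,0,0,0,0.8]

```text
t: 17.43
ee_pos: [0.5159, 0.1221, 0.4007]
orientation: [179.2, 0.1, 99.5]
wrist_force: [0.5, -0.6, 0.4]
width: 0.0753
grip_force: 0.0
```

```bash
python3 - <<'E'
from h import *
st()
E
```

```text
t 17.43 pos [515.9 122.1 400.7] rpy [1.792e+02 1.000e-01 9.950e+01] F [ 0.5 -0.6  0.4] w 75.3 g 0.0 J6 -8.5
```

```bash
python3 - <<'E'
from h import *
c=pickle.load(open("pics/scene0.pkl","rb")); d=pickle.load(open("pics/side0.pkl","rb"))
print("mug rim",cast(c,[(390,188)],.09),cast(d,[(103,222)],.09)); print("yellow box near corner top",cast(c,[(412,172),(414,133)],.05),"organiser corner",cast(c,[(300,110),(378,133)],.0))
E
```

```text
mug rim [[0.76847279 0.23784801]] [[0.77007461 0.23897552]]
yellow box near corner top [[0.78155111 0.39077615]
 [0.71046591 0.58542037]] organiser corner [[0.30083097 0.53318358]
 [0.59504392 0.58164885]]
```

Emit:
step_arm:
  commands:
    - [0.05,0.12,0,0,0,-0.07,0.9]
    - [0.1,0.24,0,0,0,-0.14,0.9]
    - [0.15,0.36,0,0,0,-0.21,0.9]
    - [0.2,0.48,0,0,0,-0.28,0.9]
    - [0.25,0.6,0,0,0,-0.313,0.9]
    - [0.3,0.72,0,0,0,-0.313,0.9]
    - [0.3,0.72,-0.1,0,0,-0.313,0.9]
    - [0.3,0.72,-0.1,0,0,-0.313,0.9]
    - [0.3,0.72,-0.1,0,0,-0.313,0.9]
    - [0.3,0.72,-0.1,0,0,-0.313,0.9]

```text
t: 18.27
ee_pos: [0.604, 0.3372, 0.3623]
orientation: [-180.0, 0.0, 71.3]
wrist_force: [-0.0, 0.1, -0.2]
width: 0.0846
grip_force: 0.0
```

```bash
python3 - <<'E'
from h import *
c=snap("wrist","w8"); st(); H=hsv(c); h,s,v=H[...,0].astype(int),H[...,1],H[...,2]
m=(h>22)&(h<35)&(s>150)&(v>150); print(rect(c,m,.03),cv2.boundingRect(cnt(m)))
E
```

```text
t 18.32 pos [604.2 337.1 363.4] rpy [180.   -0.   71.3] F [0.8 0.1 0.3] w 85.0 g 0.0 J6 38.5
[814.7 414.9  58.  113.1 161.3] (388, 0, 124, 70)
```

View pics/w8.png

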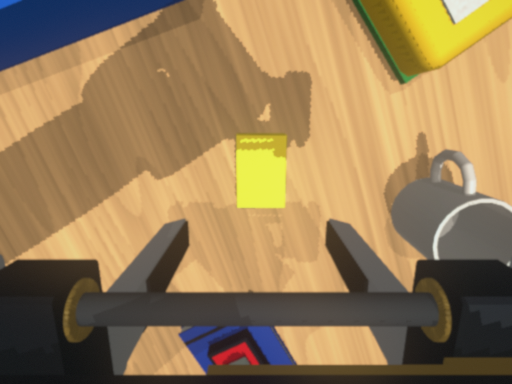

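The yellow block is at (261,172), square between the fingers, and the mug is well clear at the right.

```bash
python3 - <<'E'
from h import *
c=pickle.load(open("pics/w8.pkl","rb")); H=hsv(c); h,s,v=H[...,0].astype(int),H[...,1],H[...,2]
print(rect(c,(h>22)&(h<35)&(s>150)&(v>90),.03,(261,172)))
E
```

```text
[612.5 349.4  50.8  76.9  71.1]
```

Emit:
step_arm:
  commands:
    - [0.026,0.04,-0.1,0,0,0,1]
    - [0.026,0.04,-0.22,0,0,0,1]
    - [0.026,0.04,-0.34,0,0,0,1]
    - [0.026,0.04,-0.44,0,0,0,1]
    - [0.026,0.04,-0.5,0,0,0,1]
    - [0.026,0.04,-0.53,0,0,0,1]
    - [0.026,0.04,-0.53,0,0,0,1]
    - [0.026,0.04,-0.53,0,0,0,1]
    - [0.026,0.04,-0.53,0,0,0,0.7]
    - [0.026,0.04,-0.53,0,0,0,0.3]
    - [0.026,0.04,-0.53,0,0,0,0.3]
    - [0.026,0.04,-0.53,0,0,0,0.3]
  squeeze: 25

```text
t: 19.32
ee_pos: [0.6122, 0.3501, 0.2047]
orientation: [179.9, -0.1, 71.4]
wrist_force: [0.1, 0.3, 0.2]
width: 0.0708
grip_force: 0.0
```

Emit:
step_arm:
  commands:
    - [0,0,0,0,0,0,0.3]
    - [0,0,0,0,0,0,0.3]
    - [0,0,0,0,0,0,0.3]
    - [0,0,0,0,0,0,0.3]
    - [0,0,0,0,0,0,0.3]
    - [0,0,0,0,0,0,0.3]

```text
t: 19.82
ee_pos: [0.6119, 0.35, 0.2035]
orientation: [-180.0, 0.0, 71.4]
wrist_force: [-0.5, -0.1, 1.0]
width: 0.0506
grip_force: 25.0
```

```bash
python3 - <<'E'
from h import *
st()
E
```

```text
t 19.82 pos [611.9 350.  203.5] rpy [-180.     0.    71.4] F [-0.5 -0.1  1. ] w 50.6 g 25.0 J6 39.2
```

Emit:
step_arm:
  commands:
    - [0,0,0.13,0,0,0,0.3]
    - [0,0,0.26,0,0,0,0.3]
    - [0,-0.02,0.39,0,0,0,0.3]
    - [0,-0.1,0.48,0,0,0.05,0.3]
    - [0,-0.2,0.5,0,0,0.1,0.3]
    - [0,-0.32,0.5,0,0,0.17,0.3]
    - [-0.04,-0.44,0.5,0,0,0.24,0.3]
    - [-0.08,-0.56,0.5,0,0,0.313,0.3]
    - [-0.12,-0.68,0.5,0,0,0.313,0.3]
    - [-0.16,-0.79,0.5,0,0,0.313,0.3]
    - [-0.2,-0.9,0.5,0,0,0.313,0.3]
    - [-0.23,-1.0,0.5,0,0,0.313,0.3]

```text
t: 20.82
ee_pos: [0.5417, 0.0484, 0.3531]
orientation: [-180.0, -0.0, 99.5]
wrist_force: [1.1, 1.1, -1.6]
width: 0.0505
grip_force: 25.0
```

Emit:
step_arm:
  commands:
    - [-0.022,-0.1,0,0,0,0,0.3]
    - [-0.022,-0.18,0,0,0,0,0.3]
    - [-0.022,-0.2,-0.1,0,0,0,0.3]
    - [-0.022,-0.2,-0.2,0,0,0,0.3]
    - [-0.022,-0.2,-0.3,0,0,0,0.3]
    - [-0.022,-0.2,-0.38,0,0,0,0.3]
    - [-0.022,-0.2,-0.44,0,0,0,0.3]
    - [-0.022,-0.2,-0.44,0,0,0,0.3]
    - [-0.022,-0.2,-0.44,0,0,0,0.3]
    - [-0.022,-0.2,-0.44,0,0,0,0.3]

```text
t: 21.65
ee_pos: [0.5369, -0.0101, 0.2227]
orientation: [179.9, 0.0, 99.5]
wrist_force: [-0.4, -0.0, -0.0]
width: 0.051
grip_force: 25.0
```

```bash
python3 - <<'E'
from h import *
st()
E
```

```text
t 21.65 pos [536.9 -10.1 222.7] rpy [179.9   0.   99.5] F [-0.4 -0.  -0. ] w 51.0 g 25.0 J6 -22.7
```

Lower 19 mm (−0.063), release, lift and look back at the result.

Emit:
step_arm:
  commands:
    - [-0.001,0,-0.03,0,0,0.001,0.3]
    - [-0.001,0,-0.05,0,0,0.001,0.3]
    - [-0.001,0,-0.063,0,0,0.001,0.3]
    - [-0.001,0,-0.063,0,0,0.001,0.3]
    - [-0.001,0,-0.063,0,0,0.001,0.3]
    - [-0.001,0,-0.063,0,0,0.001,0.5]
    - [-0.001,0,-0.063,0,0,0.001,0.7]
    - [-0.001,0,-0.063,0,0,0.001,0.8]
    - [-0.001,0,-0.063,0,0,0.001,0.8]
    - [-0.001,0,-0.063,0,0,0.001,0.8]

```text
t: 22.48
ee_pos: [0.5359, -0.01, 0.2023]
orientation: [-180.0, -0.0, 99.6]
wrist_force: [-0.5, 0.3, -0.4]
width: 0.0734
grip_force: 0.0
```

Emit:
step_arm:
  commands:
    - [0,0,0.12,0,0,0,0.8]
    - [0,0,0.24,0,0,0,0.8]
    - [0,0,0.36,0,0,0,0.8]
    - [0,-0.05,0.48,0,0,0,0.8]
    - [0,-0.15,0.6,0,0,0,0.8]
    - [0,-0.25,0.72,0,0,0,0.8]
    - [0,-0.35,0.85,0,0,0,0.8]
    - [0,-0.4,0.9,0,0,0,0.8]
    - [0,-0.4,0.9,0,0,0,0.8]
    - [0,-0.4,0.9,0,0,0,0.8]

```text
t: 23.32
ee_pos: [0.5361, -0.1311, 0.4743]
orientation: [179.8, 0.1, 99.5]
wrist_force: [1.2, 1.6, -0.8]
width: 0.0752
grip_force: 0.0
```

```bash
python3 - <<'E'
from h import *
c=snap("wrist","w9"); st(); H=hsv(c); h,s,v=H[...,0].astype(int),H[...,1],H[...,2]
print("yellow",rect(c,(h>22)&(h<35)&(s>150)&(v>90),.03,proj(c,[.536,-.011,.03])))
print("padred",rect(c,((h<8)|(h>170))&(s>150)&(v>60),.033,proj(c,[.514,.122,.033])))
E
```

```text
t 23.37 pos [ 535.9 -130.2  472.1] rpy [-180.    -0.    99.6] F [0.  1.1 0.5] w 75.2 g 0.0 J6 -35.0
yellow [537.9 -12.   51.1  75.2  99.5]Traceback (most recent call last):
  File "<stdin>", line 4, in <module>
  File "h.py", line 17, in rect
    P=cast(c,cnt(mask,seed)+0.0,z).astype(np.float32)
             ~~~^^^^^^^^^^^
  File "h.py", line 14, in cnt
    return max(cs,key=lambda k:cv2.pointPolygonTest(k,tuple(map(float,seed)),True))[:,0]
           ~~~^^^^^^^^^^^^^^^^^^^^^^^^^^^^^^^^^^^^^^^^^^^^^^^^^^^^^^^^^^^^^^^^^^^^^
ValueError: max() iterable argument is empty
```

View pics/w9.png

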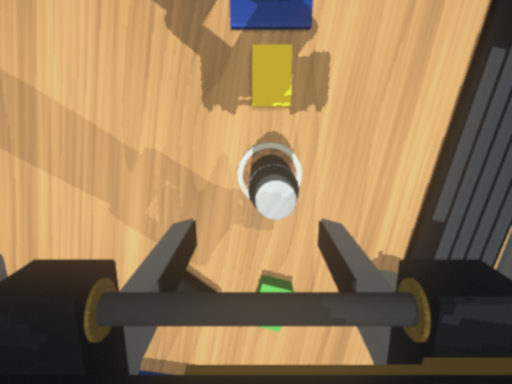

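The yellow block sits at (272,76) px, about 1 mm from its target, and the flask stands on the coaster at (270,180). Next I'll look at the stapler.

Emit:
step_arm:
  commands:
    - [-0.06,0.13,0,0,0,0.07,0.9]
    - [-0.12,0.26,0,0,0,0.14,0.9]
    - [-0.18,0.38,0,0,0,0.2,0.9]
    - [-0.24,0.5,0,0,0,0.26,0.9]
    - [-0.3,0.62,-0.05,0,0,0.26,0.9]
    - [-0.36,0.74,-0.1,0,0,0.26,0.9]
    - [-0.42,0.86,-0.15,0,0,0.26,0.9]
    - [-0.47,0.98,-0.2,0,0,0.26,0.9]
    - [-0.47,1.0,-0.27,0,0,0.26,0.9]
    - [-0.47,1.0,-0.3,0,0,0.26,0.9]
    - [-0.47,1.0,-0.3,0,0,0.26,0.9]

```text
t: 24.28
ee_pos: [0.3933, 0.1706, 0.3785]
orientation: [-179.6, -0.2, 123.2]
wrist_force: [-0.5, 0.1, -0.6]
width: 0.0849
grip_force: 0.0
```

```bash
python3 - <<'E'
from h import *
c=snap("wrist","w10"); st(); H=hsv(c); h,s,v=H[...,0].astype(int),H[...,1],H[...,2]
red=((h<8)|(h>170))&(s>150)&(v>60)
print("red",rect(c,red,.048,proj(c,[.37,.24,.048])))
E
```

```text
t 24.33 pos [394.4 170.  380.6] rpy [-1.798e+02 -1.000e-01  1.231e+02] F [ 0.6 -0.3  0.1] w 84.6 g 0.0 J6 -25.0
red [367.8 240.6  29.1 102.4 123.4]
```

View pics/w10.png

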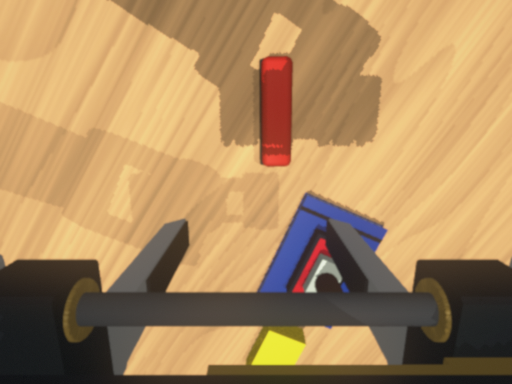

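The stapler's red arm runs from (277,56) to (276,165), square between the fingers. I'll check where the base ends lie using the two fixed views.

```bash
python3 - <<'E'
from h import *
a=np.deg2rad(123.4); u=np.array([np.cos(a),np.sin(a)]); n=np.array([-u[1],u[0]])
for t,sd in(("scene0",(270,143)),("side0",(264,278)),("w6",(145,190))):
    c=pickle.load(open(f"pics/{t}.pkl","rb")); H=hsv(c); h,s,v=H[...,0].astype(int),H[...,1],H[...,2]
    red=((h<8)|(h>170))&(s>150)&(v>50)
    for nm,m,z in(("red",red,.048),("red@22",red,.022),("all@0",red|(v<70),0),("all@12",red|(v<70),.012)):
        k=cnt(m,sd); P=cast(c,k,z)*1000-[367.8,240.6]; print(t,nm,"along",np.round([(P@u).min(),(P@u).max()],1),"across",np.round([(P@n).min(),(P@n).max()],1))
E
```

```text
scene0 red along [-81.2  47.8] across [-15.3  13.5]
scene0 red@22 along [-49.5  83.5] across [-15.8  13.9]
scene0 all@0 along [-49.5 113.7] across [-18.6  16.2]
scene0 all@12 along [-63.8  97.2] across [-18.3  16. ]
side0 red along [-48.5  70.8] across [-21.  12.]
side0 red@22 along [-78.1  45.5] across [-14.4  19.8]
side0 all@0 along [-103.1   52.1] across [-14.6  26.4]
side0 all@12 along [-89.5  63.3] across [-17.6  22.8]
w6 red along [-35.4  52. ] across [-23.5  11.1]
w6 red@22 along [-41.5  53.3] across [-13.3  24.2]
w6 all@0 along [-46.7  54.5] across [-4.8 35.2]
w6 all@12 along [-43.9  53.9] across [-9.5 29.2]
```

Emit:
step_arm:
  commands:
    - [-0.05,0.12,0,0,0,0.002,0.9]
    - [-0.089,0.22,0,0,0,0.002,0.9]
    - [-0.089,0.236,-0.1,0,0,0.002,0.9]
    - [-0.089,0.236,-0.2,0,0,0.002,0.9]
    - [-0.089,0.236,-0.3,0,0,0.002,0.9]
    - [-0.089,0.236,-0.4,0,0,0.002,0.9]
    - [-0.089,0.236,-0.5,0,0,0.002,0.9]
    - [-0.089,0.236,-0.545,0,0,0.002,0.9]
    - [-0.089,0.236,-0.545,0,0,0.002,0.9]
    - [-0.089,0.236,-0.545,0,0,0.002,0.9]
    - [-0.089,0.236,-0.545,0,0,0.002,0.9]

```text
t: 25.25
ee_pos: [0.3697, 0.2406, 0.2207]
orientation: [179.8, 0.0, 123.1]
wrist_force: [0.0, 0.2, -0.2]
width: 0.0841
grip_force: 0.0
```

Emit:
step_arm:
  commands:
    - [0,0,0,0,0,0,0.5]
    - [0,0,0,0,0,0,0.2]
    - [0,0,0,0,0,0,0.1]
    - [0,0,0,0,0,0,0.1]
    - [0,0,0,0,0,0,0.1]
    - [0,0,0,0,0,0,0.1]
    - [0,0,0,0,0,0,0.1]
    - [0,0,0,0,0,0,0.1]
    - [0,0,0,0,0,0,0.1]
    - [0,0,0,0,0,0,0.1]
    - [0,0,0,0,0,0,0.1]
    - [0,0,0,0,0,0,0.1]
  squeeze: 30

```text
t: 26.25
ee_pos: [0.3682, 0.2407, 0.219]
orientation: [-180.0, -0.0, 123.2]
wrist_force: [-0.7, -0.9, 0.5]
width: 0.0297
grip_force: 30.0
```

```bash
python3 - <<'E'
from h import *
st()
E
```

```text
t 26.25 pos [368.2 240.7 219. ] rpy [-180.    -0.   123.2] F [-0.7 -0.9  0.5] w 29.7 g 30.0 J6 -14.9
```

Emit:
step_arm:
  commands:
    - [0,0,0.13,0,0,0,0.1]
    - [0,0,0.26,0,0,0,0.1]
    - [0,0,0.38,0,0,0,0.1]
    - [0.05,-0.05,0.48,0,0,0,0.1]
    - [0.12,-0.1,0.52,0,0,-0.05,0.1]
    - [0.2,-0.18,0.52,0,0,-0.1,0.1]
    - [0.28,-0.26,0.52,0,0,-0.15,0.1]
    - [0.36,-0.34,0.52,0,0,-0.2,0.1]
    - [0.45,-0.42,0.52,0,0,-0.262,0.1]
    - [0.54,-0.5,0.52,0,0,-0.262,0.1]
    - [0.63,-0.58,0.52,0,0,-0.262,0.1]
    - [0.72,-0.66,0.52,0,0,-0.262,0.1]

```text
t: 27.25
ee_pos: [0.5853, 0.0413, 0.3742]
orientation: [-179.9, -0.0, 99.6]
wrist_force: [0.5, 0.6, -2.4]
width: 0.0296
grip_force: 30.0
```

Emit:
step_arm:
  commands:
    - [0.08,-0.07,0,0,0,0,0.1]
    - [0.13,-0.11,0,0,0,0,0.1]
    - [0.148,-0.13,-0.05,0,0,0,0.1]
    - [0.148,-0.13,-0.15,0,0,0,0.1]
    - [0.148,-0.13,-0.25,0,0,0,0.1]
    - [0.148,-0.13,-0.35,0,0,0,0.1]
    - [0.148,-0.13,-0.42,0,0,0,0.1]
    - [0.148,-0.13,-0.45,0,0,0,0.1]
    - [0.148,-0.13,-0.45,0,0,0,0.1]
    - [0.148,-0.13,-0.45,0,0,0,0.1]
    - [0.148,-0.13,-0.45,0,0,0,0.1]

```text
t: 28.17
ee_pos: [0.6295, 0.0037, 0.242]
orientation: [179.8, 0.1, 99.6]
wrist_force: [0.2, 0.5, -1.0]
width: 0.0299
grip_force: 30.0
```

```bash
python3 - <<'E'
from h import *
st()
E
```

```text
t 28.17 pos [629.5   3.7 242. ] rpy [1.798e+02 1.000e-01 9.960e+01] F [ 0.2  0.5 -1. ] w 29.9 g 30.0 J6 -19.6
```

Emit:
step_arm:
  commands:
    - [0,0,-0.03,0,0,0,0.1]
    - [0,0,-0.055,0,0,0,0.1]
    - [0,0,-0.07,0,0,0,0.1]
    - [0,0,-0.07,0,0,0,0.1]
    - [0,0,-0.07,0,0,0,0.1]
    - [0,0,-0.07,0,0,0,0.1]
    - [0,0,-0.07,0,0,0,0.4]
    - [0,0,-0.07,0,0,0,0.6]
    - [0,0,-0.07,0,0,0,0.6]
    - [0,0,-0.07,0,0,0,0.6]
    - [0,0,-0.07,0,0,0,0.6]

```text
t: 29.08
ee_pos: [0.6288, 0.0037, 0.2193]
orientation: [180.0, 0.0, 99.6]
wrist_force: [0.3, -1.0, -0.2]
width: 0.0558
grip_force: 0.0
```

Emit:
step_arm:
  commands:
    - [0,0,0.12,0,0,0,0.6]
    - [0,0,0.24,0,0,0,0.6]
    - [0,0,0.36,0,0,0,0.6]
    - [0,0,0.48,0,0,0,0.6]
    - [-0.08,-0.08,0.6,0,0,0,0.6]
    - [-0.15,-0.16,0.72,0,0,0,0.6]
    - [-0.2,-0.25,0.84,0,0,0,0.6]
    - [-0.2,-0.35,0.95,0,0,0,0.6]
    - [-0.2,-0.4,1.0,0,0,0,0.6]
    - [-0.2,-0.4,1.0,0,0,0,0.6]
    - [-0.2,-0.4,1.0,0,0,0,0.6]

```text
t: 30.0
ee_pos: [0.5685, -0.1174, 0.5216]
orientation: [179.8, 0.1, 99.5]
wrist_force: [0.1, 0.1, -1.2]
width: 0.0563
grip_force: 0.0
```

```bash
python3 - <<'E'
from h import *
st(); c=snap("wrist","w11"); H=hsv(c); h,s,v=H[...,0].astype(int),H[...,1],H[...,2]
red=((h<8)|(h>170))&(s>150)&(v>60)
print("stapler",rect(c,red,.048,proj(c,[.629,.004,.048])))
print("yellow",rect(c,(h>22)&(h<35)&(s>150)&(v>90),.03,proj(c,[.537,-.011,.03])))
m=(s<50)&(v>150); k=cnt(m,proj(c,[.559,-.144,.145])); print("cap",cv2.minEnclosingCircle((cast(c,k,.145)*1000).astype(np.float32)))
a=snap("scene","s11"); b=snap("side","d11")
cr=[x[y:y+200,u:u+200] for x,y,u in((a["color"],110,170),(b["color"],120,130))]
cv2.imwrite("pics/c11.png",np.hstack([cv2.resize(x,(400,400),interpolation=2) for x in cr])[:,:,::-1])
E
```

```text
t 30.0 pos [ 568.5 -117.4  521.6] rpy [1.798e+02 1.000e-01 9.950e+01] F [ 0.1  0.1 -1.2] w 56.3 g 0.0 J6 -32.3
stapler [627.1   2.9  30.1 102.5  99.8]
yellow [537.5 -11.9  50.1  75.3  99.8]
cap ((559.7593994140625, -143.50656127929688), 21.66759490966797)
```

View pics/c11.png

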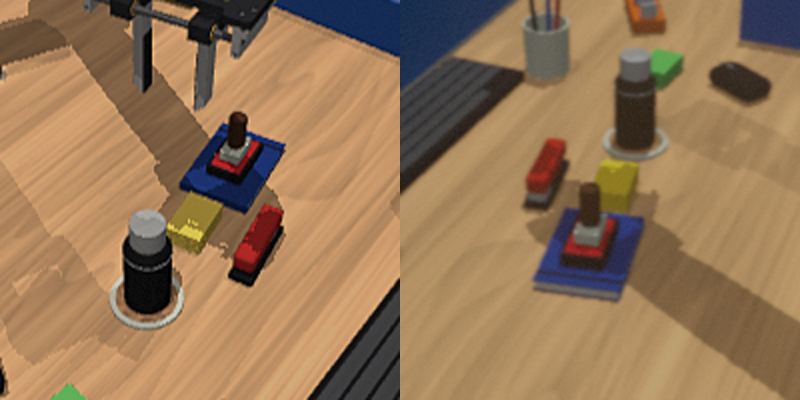

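The crops show everything in place: the stamp on the pad on the ledger, the flask on the coaster, and the stapler parallel behind the memo block. The stapler gap is about 48 mm with 0.4 mm sideways offset, and the gripper is clear of everything.

```bash
python3 -c "
from plant import r
print(r.close_job())"
```

```text
the job is handed in; nothing more can be done
None
```

The desk is laid out as asked and the job is handed in at about 30 s of the 136 s allowed. Pad, flask and memo block measured within about 1.5 mm of their targets, the stamp was placed on the pad's centre, and the stapler gap is about 48 mm.

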